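Make up a filtration kit and a titration kit

TASK

Make up two kits from the row of stock at the front of the bench, everything standing upright: in the blue tray the large black tapered sleeve in the wide compartment, with the small orange sleeve nested in it, and the black-bulbed dropping bottle in the narrow compartment; in the yellow tray the red-bulbed dropping bottle in the narrow compartment and the brick-red stopper in the wide one. Let the orange sleeve sit in the black one loosely, under its own weight only: do not press it in, or they jam. The black stopper belongs to neither kit, so leave it where it stands.

Things in the scene. Friction and masses are not known exactly. Their poses are not given: they have to be found in the camera images.
- blue_tray: Blue tray of the filtration kit: low plastic tray with a divider, 104 mm (x) by 177 mm (y), fixed; walls and divider 12 mm high, 4 mm thick, floor 3 mm. Origin: centre of the underside, z up. Narrow compartment at its +y end, inside 60 (y) by 96 mm (x), centre at y = +54.5 mm; wide one at its -y end, 105 (y) by 96 mm (x), centre at y = -32 mm.
- yellow_tray: Yellow tray of the titration kit: low plastic tray with a divider, 104 mm (x) by 177 mm (y), fixed; walls and divider 12 mm high, 4 mm thick, floor 3 mm. Origin: centre of the underside, z up. Narrow compartment at its -y end, inside 60 (y) by 96 mm (x), centre at y = -54.5 mm; wide one at its +y end, 105 (y) by 96 mm (x), centre at y = +32 mm.
- large_sleeve: Large black rubber tapered sleeve (filter adapter), open at both ends, narrow end down: 44 mm high, outside diameter 40 mm at the foot; straight collar of 62 mm diameter from 30 mm height to the top (grip here); inside a taper from 32 mm diameter at the foot to 54 mm at the mouth; 0.09 kg. Origin: centre of the underside, z up along its axis.
- small_sleeve: Small orange tapered sleeve, open ends, narrow end down: 52 mm high, outside diameter 38 mm at the foot, 56 mm from 36 mm height to the top (straight collar, grip here); 0.06 kg. Origin: centre of the underside, z up. Loosely nested, its foot is about 10 mm above the large one's foot, its collar above the large one's rim. Pressing down with some 15 N (50 N on the walls) jams them.
- red_bulb_bottle: Amber dropping bottle with a brick-red rubber bulb on top: 37 mm diameter body (grip here, at up to 65 mm height), 116 mm high in all with the bulb, which must fit between the fingers under the palm, about 0.1 kg. In the front row (the similar bottles far back on the bench are not meant). Origin: centre of the underside, z up.
- black_bulb_bottle: Amber dropping bottle with a black rubber bulb on top: 37 mm diameter body (grip here, at up to 65 mm height), 116 mm high in all with the bulb, which must fit between the fingers under the palm, about 0.1 kg. In the front row (the similar bottles far back on the bench are not meant). Origin: centre of the underside, z up.
- red_stopper: Brick-red rubber stopper, slightly tapered, wide end up: 31 mm diameter at the top, 24 mm high, about 0.02 kg. Origin: centre of the underside, z up.
- black_stopper: Black rubber stopper, slightly tapered, wide end up: 24 mm diameter at the top, 24 mm high; not part of a kit. Origin: centre of the underside, z up.
There are look-alikes about, which are no part of the job. What is shaped like the red_bulb_bottle but white is not meant. Leave any turquoise look-alike of the black_bulb_bottle alone.

How it is judged:
By the outcome, as a careful person would: the job done as asked, in the order asked, and still so for the second after the job is handed in, with the robot touching nothing.
It also fails if it takes over 125 s, if anything falls off the work surface, if the arm or the gripper's body presses on something with over 40 N, if the wrist force passes 120 N, or if a joint passes its speed limit or range.

ROBOT

A 7-joint arm with a two-finger parallel gripper is mounted at the origin on a cart in front of the work surface, level with it; the furniture and walls round the work are solid. World frame = base frame: x ahead of the robot, y to its left, z up, the work surface at z = 0. Lengths are in m, angles in rad, forces in N, time in s.
With the tool pointing down it reaches from about 0.35 to 0.9 m from the base axis. Payload 19.9 kg.
Tool frame: the origin (TCP) lies on the centre line of the jaws, within the pads' length; the fingertips stand 25 mm ahead of it and the grasp point (between the pads) lies 6 mm ahead of it; z points along the fingers, x is the direction in which the jaws open and shut, and the axes are right-handed (so a half turn about z gives the same grasp; the last joint's range is limited). The gripper opens to 85 mm and grips with 20 to 120 N. Pads are 22 mm wide; open, the fingers measure 114 mm over their backs; the gripper's body (76 mm by 85 mm) begins 54 mm behind the grasp point. The pads swing forward as they close: fully open they stand 13 mm farther back than shut.
Start: joints at [1.308, 0.417, -0.01, 1.614, 0.005, 1.111, -0.053], TCP at [0.137, -0.61, 0.256] pointing down, gripper open.
Joint ranges: [-2.81, 2.81], [-0.39, 2.02], [-1.27, 1.25], [0.06, 2.57], [-1.19, 4.33], [0.19, 2], [-2.82, 2.82]. Speed limits (rad/s): [1.89, 1.89, 2.39, 2.39, 3.01, 3.01, 3.01].

INTERFACE

Orientations are given as a rotation vector (axis times angle).
In Python, from cell import ctrl, gripper_open, grab, kinematics, readout, imaging, job gives the robot as it stands. Calls block until the motion is done:
- ctrl.movep(position, orientation): joint-space move of the TCP to a pose.
- ctrl.servo_line(position, attitude=None, vel=0.15, contact_N=None): straight line of the TCP; attitude=None keeps the orientation; vel is the mean speed in m/s. With contact_N (N) it stops when the force on the tool has changed by that much, and returns True; else False.
- ctrl.set_joints(angles): joint-space move.
- gripper_open() and grab(): open the fingers fully, or close them until they stop; the grip force is fixed at half the most.
- ctrl.sleep(seconds).
- kinematics.ik(position, orientation): joint angles nearest the present ones, or None.
- readout.state(): the state.
- imaging.snapshot(name): name is "side" or "top"; returns a dict with "pixels" (420x560x3 uint8, blue, green, red), "camera_matrix" (3x3 intrinsics, pixels), "dist_coeffs" ([k1, k2, p1, p2, k3] as OpenCV has them; the pictures are not rectified), "rvec" (rotation vector, rad) and "tvec" (3), from world to camera coordinates, as OpenCV has them. Camera axes: x right, y down, z forward; pixel columns grow to the right and rows downward; lengths in m; the calibration is good to about 2 mm. A picture is of the moment at which its call begins. There is no depth.
A pose or a line that the arm cannot do raises ctrl.Unreachable and nothing moves.
- job.sign_off(): hands the job in, once; it reports no verdict.
The state is a dict: "time_s": time; "q": joint angles; "joint_velocities": joint speeds; "joint_torque": joint torques, N m; "tcp_pos": TCP position; "ee_rot": TCP orientation; "ft_force": force on the tool from outside, world axes, zero at the start; "wrist_torque": the same for the moment, N m; "width": opening from 0.0 (shut) to 1.0 (fully open).
Only numpy, scipy, OpenCV 4.12 (cv2) and the standard library are available. Lean on these libraries where they do the work, as an engineer would, in place of code of your own. Each camera call takes 0.05 s, during which the arm holds its last target. There are 200 camera calls.

## Working session

There is one attempt and no reset: what is moved stays moved. The work goes in short steps, each a Python script; the robot and the scene stay as the last script left them, time stands still between calls to the robot, and variables do not carry over. Pictures are saved under pics/ and viewed, about 12 in all and at most 16, crops included, and the job is handed in when it is done.

```bash
mkdir -p pics; ls
python3 - <<'E'
from cell import *
from cell import imaging,readout
import cv2
for n in("side","top"):
    s=imaging.snapshot(n); cv2.imwrite(f"pics/{n}0.png",s["pixels"]); print(n,s["camera_matrix"],s["dist_coeffs"],s["rvec"],s["tvec"])
print(readout.state())
E
```

```text
pics
side [[416.30909614   0.         271.14512771]
 [  0.         416.30909614 210.28252938]
 [  0.           0.           1.        ]] [-0.07622713  0.          0.          0.          0.        ] [ 0.76315163 -2.53560926  1.15012972] [0.46613294 0.2016673  0.95710864]
top [[384.27858999   0.         271.49302629]
 [  0.         384.27858999 209.34035793]
 [  0.           0.           1.        ]] [-0.01540758  0.          0.          0.          0.        ] [ 2.22170878 -2.15541017  0.0724648 ] [0.00563244 0.53652961 0.99424546]
{'time_s': 0.1, 'q': array([ 1.307489  ,  0.41791868, -0.01028441,  1.61411772,  0.00469971,
        1.11072478, -0.05300866]), 'joint_velocities': array([-1.04521164e-03, -3.98841516e-04,  1.80876368e-03, -1.82203280e-03,
        2.72832202e-04,  3.28552504e-04, -7.22492430e-05]), 'joint_torque': array([ 4.34648697e-03, -8.65806556e+01,  6.80539571e-01, -4.35632944e+01,
        1.90515979e-02,  5.02219409e-03, -1.91963403e-05]), 'tcp_pos': array([ 0.13741294, -0.60940448,  0.25571858]), 'ee_rot': array([-2.45313910e+00,  1.96155575e+00,  1.49314119e-03]), 'ft_force': array([-0.26258427, -0.46872033, -0.06680987]), 'wrist_torque': array([ 0.03649146, -0.01663349,  0.01267562]), 'width': 0.9995947800921693}
```

View pics/top0.png

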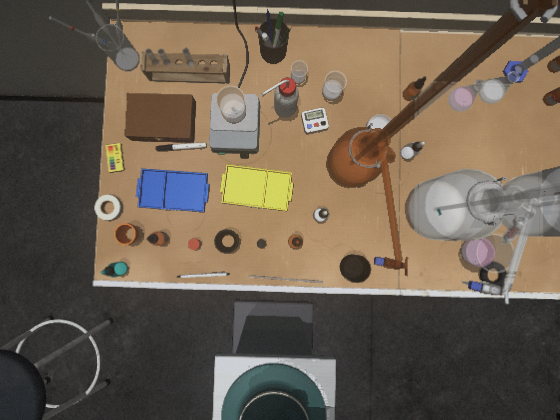

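View pics/side0.png

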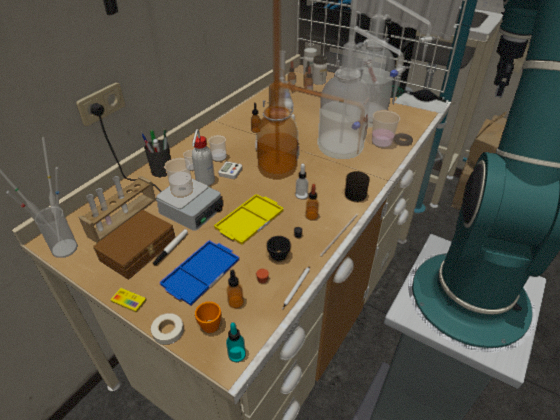

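```bash
cat > h.py <<'E'
from cell import ctrl, gripper_open, grab, kinematics, readout, imaging, job
import cv2, numpy as np
from scipy.spatial.transform import Rotation as R
def snap(n): return imaging.snapshot(n)
def proj(s,P): return cv2.projectPoints(np.array(P,float).reshape(-1,1,3),s["rvec"],s["tvec"],s["camera_matrix"],s["dist_coeffs"])[0].reshape(-1,2)
def unproj(s,uv,z):
    p=cv2.undistortPoints(np.array(uv,float).reshape(-1,1,2),s["camera_matrix"],s["dist_coeffs"]).reshape(-1,2)
    M=cv2.Rodrigues(s["rvec"])[0]; c=-M.T@np.ravel(s["tvec"])
    d=np.c_[p,np.ones(len(p))]@M
    return c+d*((np.broadcast_to(z,len(p))-c[2])/d[:,2])[:,None]
def crop(s,x0,y0,x1,y1,k,name): cv2.imwrite("pics/"+name,cv2.resize(s["pixels"][y0:y1,x0:x1],None,fx=k,fy=k,interpolation=cv2.INTER_CUBIC))
def down(yaw): return (R.from_euler('z',yaw)*R.from_rotvec([np.pi,0,0])).as_rotvec()  # jaw axis at yaw from world x
E
python3 - <<'E'
from h import *
t=snap("top"); s=snap("side")
crop(t,95,155,335,285,3.3,"tcrop.png"); crop(s,140,180,380,360,3.3,"scrop.png")
for c in(t,s):
  M=cv2.Rodrigues(c["rvec"])[0]; print(-M.T@np.ravel(c["tvec"]),proj(c,[[0.137,-.61,.25],[0,0,0],[.5,0,0]]).round())
print(R.from_rotvec(readout.state()["ee_rot"]).as_matrix().round(2))
E
```

```text
[0.4702586  0.02195471 1.02703195] [[583. 411.]
 [274. 416.]
 [279. 223.]]
[0.04881518 0.74404281 0.78614499] [[497.  89.]
 [470. 296.]
 [289. 219.]]
[[ 0.22 -0.98 -0.  ]
 [-0.98 -0.22  0.  ]
 [-0.    0.   -1.  ]]
```

View pics/tcrop.png

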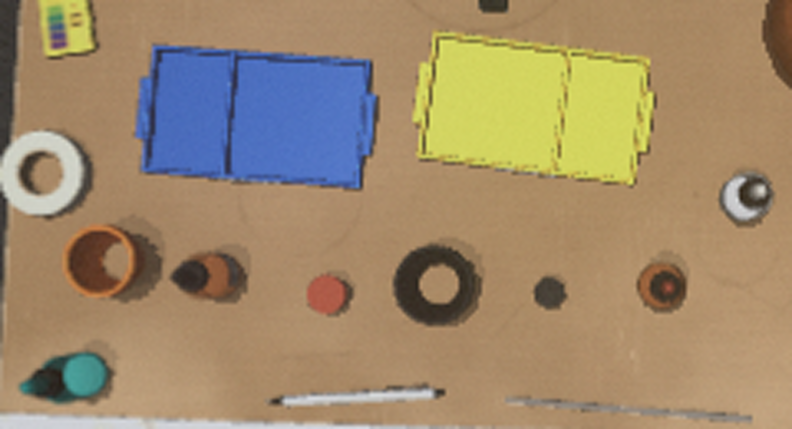

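View pics/scrop.png

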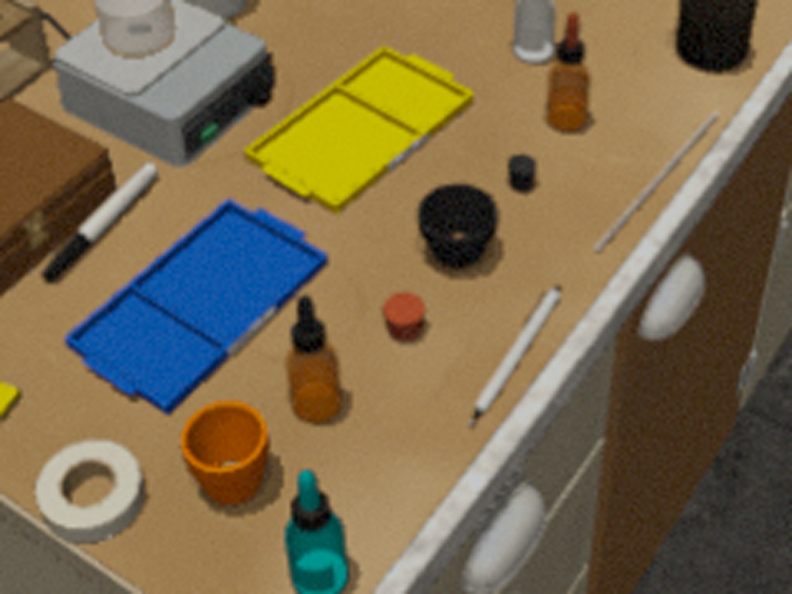

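Both crops: the row holds, left to right in the top view, the orange sleeve (126,234), black-bulb bottle (157,239), red stopper (194,244), black sleeve (227,241), black stopper (261,244) and red-bulb bottle (296,242).

- **Bottles:** in the side crop the bulbs are clearly black (305,310) and red (572,25). The turquoise (308,540) and white (533,20) bottles are look-alikes to leave alone.
- **Black sleeve:** it is the open tapered cup at (458,225). The larger black cup at the upper right is not in the row.

Run:
```python
from h import *
from scipy.optimize import least_squares
t=snap("top"); s=snap("side")
T=lambda u,v:(95+u/3.3,155+v/3.3); S=lambda u,v:(140+u/3.3,180+v/3.3)
ob={'small':[(t,T(101,261),.052),(s,S(227,435),.052)],
'bb':[(t,T(183,277),.114),(s,S(306,303),.114),(s,S(317,402),.003)],
'rs':[(t,T(327,293),.024),(s,S(405,307),.024)],
'large':[(t,T(437,284),.044),(s,S(458,215),.044)],
'bs':[(t,T(550,292),.024)],
'rb':[(t,T(668,287),.114),(s,S(572,20),.114),(s,S(568,115),.003)]}
for k,o in ob.items():
    print(k,[unproj(c,[uv],z)[0,:2].round(4) for c,uv,z in o])
# trays
L=np.array([[.052,.0885],[.052,-.0885],[-.052,-.0885],[-.052,.0885]])
tr={'blue':([(154,45),(372,60),(361,187),(143,172)]),'yellow':([(436,33),(650,60),(633,184),(418,157)])}
for k,c in tr.items():
    P=unproj(t,[T(*x) for x in c],.012)[:,:2]
    f=lambda p:((L@R.from_euler('z',p[2]).as_matrix()[:2,:2].T+p[:2])-P).ravel()
    r=least_squares(f,[.58,.2,0]); print(k,r.x.round(4),np.abs(r.fun).max().round(4))
for yaw in np.arange(-np.pi,np.pi,np.pi/4):
    print(round(yaw,2),[None if (q:=kinematics.ik(p,down(yaw))) is None else np.round(q,2).tolist() for p in([.46,.37,.06],[.45,-.05,.2],[.6,.3,.2])])
```

```text
small [array([0.4598, 0.3898]), array([0.4568, 0.3914])]
bb [array([0.4508, 0.3067]), array([0.4458, 0.3151]), array([0.4495, 0.3117])]
rs [array([0.4398, 0.2204]), array([0.4367, 0.2213])]
large [array([0.4499, 0.1318]), array([0.4445, 0.1391])]
bs [array([0.446 , 0.0447])]
rb [array([ 0.4543, -0.0418]), array([ 0.4491, -0.0352]), array([ 0.4524, -0.0458])]
blue [ 0.5798  0.285  -0.0388] 0.0006
yellow [ 0.5926  0.0624 -0.0984] 0.0018
-3.14 [[0.03, 0.93, -1.09, 1.81, 0.96, 1.05, 1.69], [-0.89, 0.32, 1.09, 2.11, -0.36, 0.91, -2.73], [0.16, 0.81, -1.09, 1.52, 0.74, 1.27, 2.12]]
-2.36 [[0.03, 0.93, -1.09, 1.81, 0.96, 1.05, 2.48], [0.48, 0.21, -0.49, 2.07, 0.13, 0.89, -2.43], [-1.09, 0.72, 0.9, 1.56, -0.6, 1.15, -2.42]]
-1.57 [[-0.3, 0.68, -0.56, 1.82, 0.49, 0.79, -2.69], [0.58, 0.22, -0.6, 2.07, 0.16, 0.9, -1.68], [0.07, 0.72, -0.89, 1.52, 0.59, 1.19, -2.5]]
-0.79 [[-0.17, 0.75, -0.76, 1.81, 0.67, 0.86, -2.04], [0.63, 0.23, -0.66, 2.06, 0.18, 0.9, -0.91], [0.01, 0.68, -0.79, 1.52, 0.51, 1.16, -1.66]]
0.0 [[-0.07, 0.82, -0.91, 1.81, 0.8, 0.93, -1.35], [0.7, 0.25, -0.73, 2.06, 0.21, 0.9, -0.15], [0.07, 0.72, -0.89, 1.52, 0.59, 1.19, -0.93]]
0.79 [[0.03, 0.93, -1.09, 1.81, 0.96, 1.05, -0.66], [0.76, 0.26, -0.81, 2.06, 0.24, 0.91, 0.61], [0.09, 0.73, -0.93, 1.52, 0.61, 1.2, -0.16]]
1.57 [[0.03, 0.93, -1.09, 1.81, 0.96, 1.05, 0.12], [0.87, 0.3, -0.94, 2.06, 0.3, 0.93, 1.34], [0.11, 0.75, -0.96, 1.52, 0.64, 1.21, 0.61]]
2.36 [[0.03, 0.93, -1.09, 1.81, 0.96, 1.05, 0.91], [0.97, 0.35, -1.08, 2.06, 0.38, 0.95, 2.05], [0.16, 0.81, -1.09, 1.52, 0.74, 1.27, 1.33]]
```

```bash
cat >> h.py <<'E'
def st(tag):
    s=readout.state(); print(tag,"t%.1f"%s["time_s"],s["tcp_pos"].round(4),"F",s["ft_force"].round(1),"w%.3f"%s["width"],flush=True)
def mv(x,y,z,yaw,v=.3): ctrl.servo_line([x,y,z],down(yaw),vel=v)
TR={'blue':(.5798,.285,-.0388),'yellow':(.5926,.0624,-.0984)}
def tray(n,x,y):
    a=TR[n]; return np.array(a[:2])+R.from_euler('z',a[2]).as_matrix()[:2,:2]@[x,y]
H=np.pi/2
E
python3 - <<'E'
from h import *
ctrl.servo_line([.15,-.40,.30],vel=.3); st("a")
ctrl.servo_line([.40,-.0,.30],down(0),vel=.35); st("b")
ctrl.movep([.448,.134,.15],down(0)); st("c")
mv(.448,.134,.037,0,.15); st("d")
grab(); st("x-grip"); gripper_open()
mv(.448,.134,.075,0,.2); mv(.448,.134,.075,H,.2); st("rot"); mv(.448,.134,.037,H,.15)
grab(); st("y-grip")
E
```

```text
a t1.2 [ 0.1499 -0.4006  0.3001] F [ 0.2 -0.5 -0.3] w0.999
b t2.7 [ 0.3994 -0.0011  0.2998] F [0.9 0.1 0.4] w0.999
c t3.5 [0.4483 0.1327 0.1505] F [ 0.2 -0.   0.3] w0.997
d t4.4 [0.4485 0.134  0.0378] F [ 0.  -0.   1.1] w0.995
x-grip t4.8 [0.4481 0.1341 0.0379] F [-6.9 -0.9 17.4] w0.711
rot t7.2 [0.4479 0.134  0.0749] F [-1.4  0.1  0.2] w0.999
y-grip t8.0 [0.4487 0.1338 0.0379] F [-0.8 -3.6 12. ] w0.700
```

Run:
```python
from h import *
x,y=tray('blue',0,-.032); print(x,y)
ctrl.servo_line([.4487,.134,.12],vel=.2); st("lift")
mv(x,y,.12,H,.2); mv(x,y,.06,H,.1); c=ctrl.servo_line([x,y,.0395],vel=.03,contact_N=4); st(f"down {c}")
gripper_open(); st("open"); ctrl.servo_line([x,y,.13],vel=.2)
mv(.459,.390,.15,0,.3); st("over small")
t=snap("top"); s=snap("side")
both=np.hstack([cv2.resize(t["pixels"][150:285,100:300],None,fx=2,fy=2),cv2.resize(s["pixels"][215:350,160:360],None,fx=2,fy=2)])
cv2.imwrite("pics/p1.png",both)
```

```text
0.578558711502269 0.25302408401835214
lift t8.5 [0.4488 0.1335 0.12  ] F [-0.1 -0.3 -1.1] w0.696
down True t10.9 [0.5785 0.2529 0.041 ] F [-1.6 -1.4  8.6] w0.696
open t11.3 [0.5781 0.2526 0.0405] F [0.4 0.4 1.1] w0.998
over small t13.6 [0.4592 0.3896 0.1497] F [-0.1  0.3  0.4] w0.997
```

View pics/p1.png

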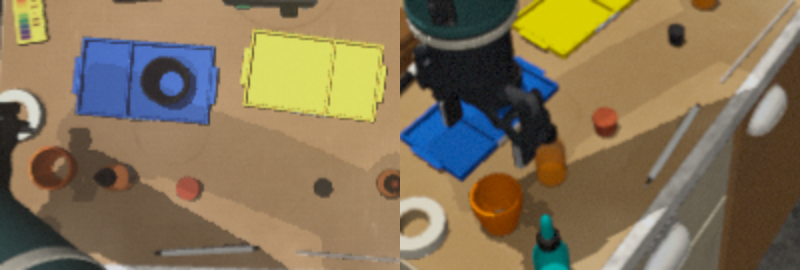

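Run:
```python
from h import *
X,Y=.459,.390
mv(X,Y,.060,0,.15); grab(); st("x-grip"); gripper_open()
mv(X,Y,.090,0,.2); mv(X,Y,.090,H,.2); mv(X,Y,.060,H,.15)
grab(); st("y-grip")
x,y=tray('blue',0,-.032)
ctrl.servo_line([X,Y,.19],vel=.2); st("lift")
mv(x,y,.19,H,.2); mv(x,y,.10,H,.15); ctrl.sleep(.3); st("above")
t=snap("top"); s=snap("side")
both=np.hstack([cv2.resize(t["pixels"][150:250,120:250],None,fx=3,fy=3),cv2.resize(s["pixels"][220:320,160:290],None,fx=3,fy=3)])
cv2.imwrite("pics/p2.png",both)
```

```text
x-grip t14.9 [0.4596 0.3905 0.0612] F [-0.7  0.   8.8] w0.611
y-grip t18.1 [0.4594 0.3905 0.0611] F [-0.4 -1.1  8.4] w0.610
lift t18.9 [0.4589 0.3894 0.1889] F [-0.7 -0.8 -0.8] w0.606
above t21.0 [0.5788 0.253  0.1006] F [-0.  -0.2 -0. ] w0.608
```

View pics/p2.png

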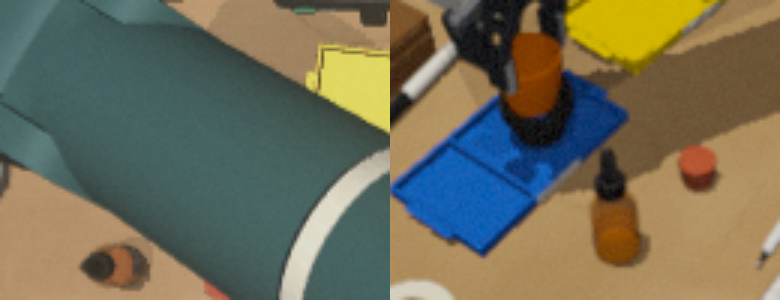

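Run:
```python
from h import *
x,y=tray('blue',0,-.032)
ctrl.servo_line([x,y,.088],vel=.05); st("88")
c=ctrl.servo_line([x,y,.0755],vel=.012,contact_N=2.5); st(f"down {c}")
gripper_open(); st("open"); ctrl.servo_line([x,y,.17],vel=.15); st("up")
mv(.449,.309,.22,0,.25); st("over bb")
t=snap("top"); s=snap("side")
both=np.hstack([cv2.resize(t["pixels"][150:250,120:250],None,fx=3,fy=3),cv2.resize(s["pixels"][220:320,160:290],None,fx=3,fy=3)])
cv2.imwrite("pics/p3.png",both)
```

```text
88 t21.5 [0.5784 0.253  0.0876] F [-0.  -0.5 -0.9] w0.608
down True t22.4 [0.5782 0.2526 0.0763] F [ 0.5 -0.5  0.9] w0.616
open t22.8 [0.5782 0.2526 0.0763] F [ 0.6 -0.2 -0.1] w1.001
up t23.6 [0.5784 0.2526 0.1692] F [-0.2  0.2 -0.5] w1.000
over bb t25.3 [0.4491 0.3088 0.2197] F [-0.2 -0.7  0.6] w0.998
```

View pics/p3.png

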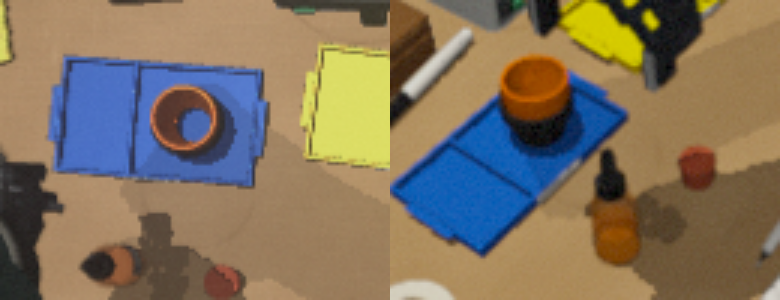

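The top view (184,120) and the side view (535,95) show the orange sleeve sitting level in the black one. Black-bulb bottle next.

Run:
```python
from h import *
X,Y=.449,.310
c=ctrl.servo_line([X,Y,.10],down(0),vel=.15,contact_N=8); c2=ctrl.servo_line([X,Y,.071],vel=.06,contact_N=5); st(f"dn {c}{c2}")
if c or c2: raise SystemExit
grab(); st("grip")
ctrl.servo_line([X,Y,.16],vel=.15); st("lift")
t=snap("top"); s=snap("side")
both=np.hstack([cv2.resize(t["pixels"][150:270,80:240],None,fx=2.4,fy=2.4),cv2.resize(s["pixels"][180:320,160:320],None,fx=2.4,fy=2.4)[:288]])
cv2.imwrite("pics/p4.png",both)
```

```text
dn FalseFalse t27.0 [0.4489 0.3101 0.0709] F [-0.5  0.3 -0.1] w1.001
grip t27.5 [0.4493 0.3103 0.0716] F [ 0.2 -0.8  8.8] w0.388
lift t28.3 [0.4488 0.3096 0.1593] F [ 0.8  0.1 -1.4] w0.385
```

View pics/p4.png

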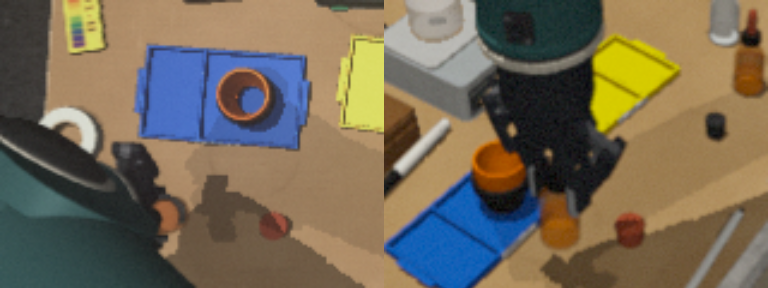

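Run:
```python
from h import *
x,y=tray('blue',0,.0555); print(x,y)
yaw=-.0388
mv(x,y,.16,yaw,.15); mv(x,y,.095,yaw,.1); c=ctrl.servo_line([x,y,.0735],vel=.03,contact_N=4); st(f"down {c}")
ctrl.sleep(.2); gripper_open(); st("open"); ctrl.servo_line([x,y,.23],vel=.2); st("up")
X,Y=.452,-.042
mv(X,Y,.23,0,.3); st("over rb")
t=snap("top"); s=snap("side")
both=np.hstack([cv2.resize(t["pixels"][150:270,120:320],None,fx=2,fy=2),cv2.resize(s["pixels"][180:300,160:360],None,fx=2,fy=2)])
cv2.imwrite("pics/p5.png",both)
```

```text
0.5819528597382522 0.34045822928067043
down True t30.9 [0.5819 0.3406 0.0746] F [-1.  -0.3  6.5] w0.386
open t31.6 [0.5815 0.34   0.0741] F [-0.2 -0.3  0.1] w0.998
up t32.6 [0.5816 0.34   0.2287] F [-0.2  0.1 -0.8] w0.999
over rb t34.1 [ 0.4521 -0.0411  0.2299] F [-0.7  0.7 -0.4] w1.002
```

View pics/p5.png

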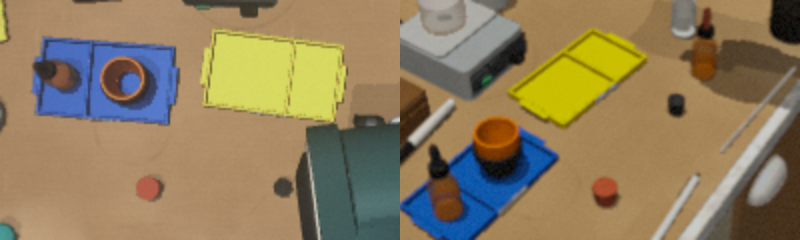

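Blue kit complete: the black-bulb bottle stands at (62,75) in the narrow compartment and the nest is intact. Now the red-bulb bottle.

Run:
```python
from h import *
X,Y=.452,-.042; yaw=-.0984
c=ctrl.servo_line([X,Y,.10],vel=.15,contact_N=8); c2=ctrl.servo_line([X,Y,.071],vel=.06,contact_N=5); st(f"dn {c}{c2}")
if c or c2: raise SystemExit
grab(); st("grip")
ctrl.servo_line([X,Y,.15],vel=.15); st("lift")
x,y=tray('yellow',0,-.0555); print(x,y)
mv(x,y,.15,yaw,.15); mv(x,y,.095,yaw,.1); c=ctrl.servo_line([x,y,.0735],vel=.03,contact_N=4); st(f"down {c}")
ctrl.sleep(.2); gripper_open(); st("open"); ctrl.servo_line([x,y,.23],vel=.2); st("up")
X,Y=.439,.221
mv(X,Y,.23,0,.3); st("over rs")
t=snap("top"); s=snap("side")
both=np.hstack([cv2.resize(t["pixels"][150:270,180:340],None,fx=2.4,fy=2.4),cv2.resize(s["pixels"][180:300,200:360],None,fx=2.4,fy=2.4)])
cv2.imwrite("pics/p6.png",both)
```

```text
dn FalseFalse t35.8 [ 0.452  -0.0418  0.0709] F [-0.5  0.4  1. ] w1.002
grip t36.4 [ 0.4524 -0.042   0.0715] F [-0.1 -0.9  9. ] w0.385
lift t37.1 [ 0.4516 -0.0422  0.1494] F [-0.2 -0.4 -0.7] w0.385
0.5871476088004435 0.007168474308534643
down True t39.5 [0.5871 0.0073 0.0745] F [-1.1  0.   8.6] w0.386
open t40.3 [0.5866 0.007  0.0741] F [ 0.6 -0.4 -0.1] w0.997
up t41.2 [0.5866 0.007  0.2289] F [-0.2  0.7  0.2] w1.001
over rs t42.2 [0.4397 0.2198 0.2297] F [0.7 0.3 0.1] w1.001
```

View pics/p6.png

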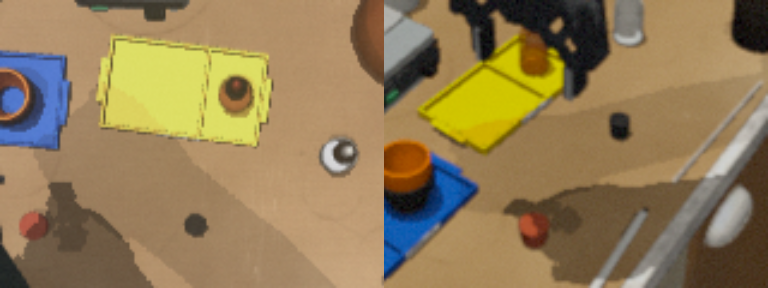

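Run:
```python
from h import *
X,Y=.439,.221; yaw=-.0984
c=ctrl.servo_line([X,Y,.07],down(0),vel=.15,contact_N=8); c2=ctrl.servo_line([X,Y,.031],vel=.05,contact_N=5); st(f"dn {c}{c2}")
if c or c2: raise SystemExit
grab(); st("grip")
ctrl.servo_line([X,Y,.10],vel=.15); st("lift")
x,y=tray('yellow',0,.036); print(x,y)
mv(x,y,.10,yaw,.15); mv(x,y,.06,yaw,.1); c=ctrl.servo_line([x,y,.0335],vel=.03,contact_N=3); st(f"down {c}")
ctrl.sleep(.2); gripper_open(); st("open"); ctrl.servo_line([x,y,.15],vel=.15); st("up")
mv(.40,.0,.30,0,.3); mv(.15,-.40,.30,-.5,.3); st("away"); ctrl.sleep(.5)
t=snap("top"); s=snap("side")
both=np.hstack([cv2.resize(t["pixels"][150:280,105:315],None,fx=3,fy=3),])
crop(t,100,150,320,280,3.6,"p7.png"); crop(s,150,180,380,330,3.4,"p8.png")
```

```text
dn FalseFalse t44.5 [0.4391 0.2211 0.0312] F [0.5 0.4 0.3] w0.999
grip t45.1 [0.4391 0.221  0.0314] F [-2.8 -2.4 11.2] w0.319
lift t45.7 [0.4389 0.2206 0.0995] F [-0.  -0.8 -0.1] w0.322
0.5961366861834961 0.09822585450257212
down True t48.5 [0.5959 0.0982 0.0344] F [-1.   0.1  7.6] w0.316
open t49.3 [0.5955 0.098  0.034 ] F [0.4 0.4 0.8] w0.995
up t50.2 [0.5957 0.098  0.1491] F [-0.3  0.4  0.1] w0.997
away t53.2 [ 0.1508 -0.3992  0.3001] F [0.1 0.3 1. ] w0.998
```

View pics/p7.png

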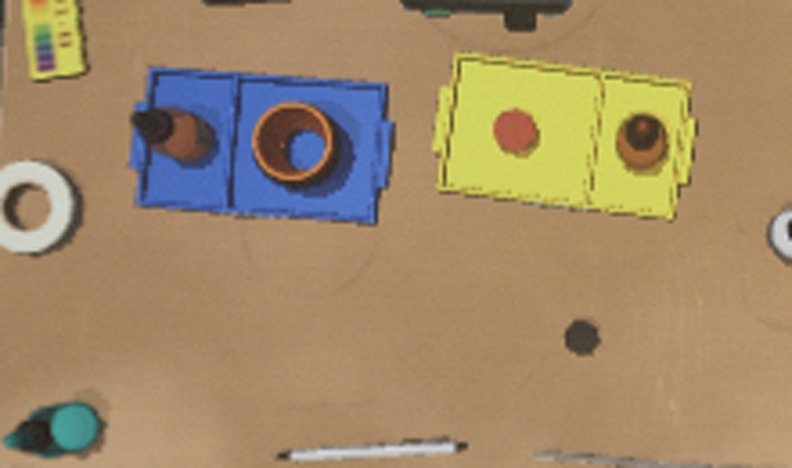

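View pics/p8.png

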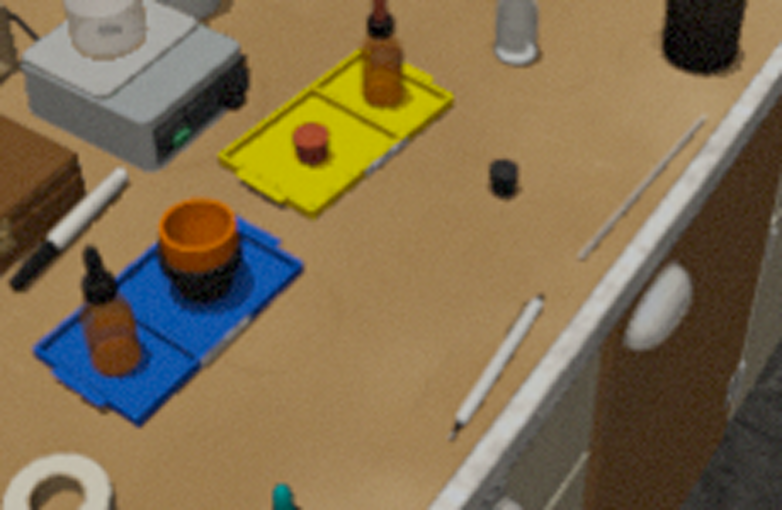

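Both views show both kits complete and upright. The stopper is at (515,132) and the red bottle at (643,140) in the yellow tray. The nest is at (293,145) and the black-bulb bottle at (185,137) in the blue tray. The black stopper has not moved, at (582,337).

```bash
python3 -c "
from h import *
job.sign_off(); st('done')"
```

```text
the job is handed in; nothing more can be done
the job is handed in; nothing more can be done
```

Both kits are made up and handed in, at about 54 s of the 125 s allowed.

- **Blue tray:** the black sleeve stands in the wide compartment with the orange sleeve nested in it. I lowered the orange one to first contact (2.5 N threshold) and let it go about 2 mm above its calculated seat, so it was not pressed in. The black-bulb bottle is in the narrow compartment.
- **Yellow tray:** the red-bulb bottle is in the narrow compartment and the brick-red stopper in the wide one.
- **Left alone:** the black stopper, the turquoise and white look-alike bottles, and everything else on the bench.

The last top and side pictures, taken with the arm clear, show all five items upright in the right compartments. The highest force I saw on the tool was about 19 N, while gripping. I printed forces only at the end of each step, so brief peaks in between would not show. No check failed. I judged how the orange sleeve sits from the pictures and the release height and did not measure it directly.

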